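# Gauge the oven insulators, seat them and lay the heat shield

## Task

The two loose ceramic insulators beside the gap gauge look alike, but one is long and one is short: stand one of them on the gauge's anvil and slide it gently under the jaw to feel whether it passes the step (short) or stops against it (long). Then stand the long one in the empty seat in the deep side of the oven pan and the short one in the empty seat on the raised side, each upright on its seat floor inside the lugs, and lay the heat shield level on all four insulators, centred over the pan and square with it, its long side along the pan's long side. Do not force the gauge or knock an insulator over, and leave everything else on the bench where it lies.

Things in the scene. Friction and masses are not known exactly. Their poses are not given: they have to be found in the camera images.
- insul_a_mid (a point): one of two look-alikes: white ceramic standoff insulator, an upright cylinder 28 mm across, brass insert in its top, 62 g, standing on the table. One is the long kind (40 mm tall), the other the short kind (34 mm): which is which must be felt in the gauge. This point is on its axis 20 mm above its foot, about half-way up (same on both kinds); z up
- insul_b_mid (a point): the other of two look-alikes: white ceramic standoff insulator, an upright cylinder 28 mm across, brass insert in its top, 62 g, standing on the table. One is the long kind (40 mm tall), the other the short kind (34 mm): which is which must be felt in the gauge. This point is on its axis 20 mm above its foot, about half-way up (same on both kinds); z up
- gauge: fixed steel gap gauge (go / no-go), base 130 x 70 x 8 mm; origin at the centre of its underside, on the table. Its flat top, 8 mm up, is the anvil. Parts go in along its +x from the open end at -x. A post 40 mm wide, 57 mm tall, closes the throat at x = 45 to 63 mm and carries the jaw
- gauge_jaw: gauge's jaw: fixed bar 14 mm wide along x over the anvil; fingers closed along y on an insulator pass either side of it. Origin: lower edge of the step, 37 mm above the anvil, 5 mm +x of the gauge's origin. Gap: 44 mm at x -20 to 0 (lip), 37 mm at x 0 to 40. Bar's top 50 mm above the anvil. A short insulator slides on under the step; a long one stops with its axis 14 mm before it
- gauge_entry (a point): point on the anvil's surface, on the gauge's centre line, 44 mm from the gauge's origin towards the open end (49 mm before the step): free space to set an insulator down before sliding it in along the gauge's +x. Axes are the gauge's
- seat_low (a point): empty seat in the deep side of the fixed sheet-metal oven pan (200 x 250 mm, rim 14 mm above the table; its +y half, the left from the robot, is deep, its -y half 6 mm higher), at the pan's (-45, +60) mm: the seat's centre, on its floor, 4 mm above the table. For the LONG insulator. Four lugs 3 mm high around a 34 mm circle locate it. Axes are the pan's
- seat_high (a point): empty seat on the raised side of the pan, at the pan's (+45, -60) mm: the seat's centre, on its floor, 10 mm above the table. For the SHORT insulator. Four lugs 3 mm high around a 34 mm circle locate it. Axes are the pan's
- rest_centre (a point): point over the pan's middle, 44 mm above the table, level with the tops of the four insulators (two are already fixed in the pan, a long one at its (+45, +60) mm, a short one at (-45, -60)): the middle of the shield's underside belongs here. Axes are the pan's: x along its 200 mm side, y along its 250 mm side
- shield_grip (a point): grip point of the loose heat shield: flat slotted steel sheet 130 (x) x 160 (y) x 4 mm, 0.34 kg, lying on the table, with an upright channel on its middle, 14 mm thick (x), 80 mm long (y), 30 mm tall, to lift it by. The point is on the channel, 24 mm above the sheet's underside, 10 mm below the channel's top. Axes are the shield's, z up
- oven_knob: black oven control knob, 40 mm across, 24 mm tall; bystander, origin in its underside
- screw_dish: small round steel dish of screws, 54 mm across, 16 mm tall; bystander, origin in its underside
- screwdriver: screwdriver, 170 mm long, lying flat along its x axis; bystander
- spanner: open spanner, 150 mm long, lying flat along its x axis; bystander
- heater_tube: glass heater tube with white ceramic end blocks, 266 mm long, lying along its y axis; bystander, origin in its underside
- thermostat: white oven thermostat, 52 x 40 mm, 44 mm tall with its shaft; bystander, origin in its underside
- meter: grey hand-held test meter, 150 x 75 x 40 mm, lying flat; bystander, origin in its underside
Not all that is in view belongs to the job. What is shaped like the part that bears shield_grip but red or turquoise is not meant.

How it is judged:
By the outcome, as a careful person would: the job done as asked, in the order asked, and still so for the second after the job is handed in, with the robot touching nothing.
It also fails if it takes over 67 s, if anything falls off the work surface, if the arm or the gripper's body presses on something with over 40 N, if the wrist force passes 120 N, or if a joint passes its speed limit or range.

## Robot

A 7-joint arm with a two-finger parallel gripper is mounted at the origin on the work surface. World frame = base frame: x ahead of the robot, y to its left, z up, the work surface at z = 0. Lengths are in m, angles in rad, forces in N, time in s.
With the tool pointing down it reaches from about 0.425 to 0.95 m from the base axis. Payload 4.7 kg.
Tool frame: the origin (TCP) lies on the centre line of the jaws, within the pads' length; the fingertips stand robot.nose_length ahead of it and the grasp point (between the pads) lies 8 mm behind it (robot.nose_length is the distance from the TCP to the fingertips, in m); z points along the fingers, x is the direction in which the jaws open and shut, and the axes are right-handed (so a half turn about z gives the same grasp; the last joint's range is limited). The gripper opens to 85 mm and grips with 20 to 120 N. Pads are 22 mm wide; open, the fingers measure 114 mm over their backs; the gripper's body (76 mm by 85 mm) begins 54 mm behind the grasp point. The pads swing forward as they close: fully open they stand 13 mm farther back than shut.
Start: joints at [1.252, 0.469, -0.049, 1.532, 0.024, 1.141, -0.082], TCP at [0.193, -0.647, 0.242] pointing down, gripper open.
Joint ranges: [-2.59, 2.59], [-0.33, 1.99], [-1.39, 1.29], [0.1, 2.45], [-1.04, 4.18], [0.21, 1.99], [-2.66, 2.66]. Speed limits (rad/s): [2.57, 2.57, 3.14, 3.14, 3.14, 3.14, 3.14].

## Interface

Orientations are given as [roll, pitch, yaw] about the fixed x, y, z axes, in that order (R = Rz(yaw) Ry(pitch) Rx(roll)).
In Python, from plant import robot gives the robot as it stands. Calls block until the motion is done:
- robot.goto(position, orientation): joint-space move of the TCP to a pose.
- robot.move_straight(position, vel=0.15, attitude=None, contact_N=None): straight line of the TCP; attitude=None keeps the orientation; vel is the mean speed in m/s. With contact_N (N) it stops when the force on the tool has changed by that much, and returns True; else False.
- robot.move_joints(angles): joint-space move.
- robot.grip(opening, strength=None): opening from 0.0 (shut) to 1.0 (fully open); strength is the grip in N (None keeps the last); returns when the fingers have stopped.
- robot.sleep(seconds).
- robot.inverse_kinematics(position, orientation): joint angles nearest the present ones, or None.
- robot.sense(): the state.
- robot.grab_frame(name): name is "scene" or "top"; returns a dict with "image" (420x560x3 uint8, red, green, blue), "range_z" (420x560 float32, m along the optical axis (not along the pixel's ray), 0 where there is no reading), "fx", "fy", "cx", "cy" (pixels), "R" (3x3) and "t" (3): a world point X has camera coordinates R X + t. Camera axes: x right, y down, z forward; pixel columns grow to the right and rows downward; lengths in m; the calibration is good to about 2 mm. A picture is of the moment at which its call begins.
A pose or a line that the arm cannot do raises robot.IKError and nothing moves.
- robot.close_job(): hands the job in, once; it reports no verdict.
The state is a dict: "t": time; "joint_pos": joint angles; "joint_velocities": joint speeds; "effort": joint torques, N m; "tcp_pos": TCP position; "tcp_rot": TCP orientation; "wrist_force": force on the tool from outside, world axes, zero at the start; "torque": the same for the moment, N m; "opening": opening from 0.0 (shut) to 1.0 (fully open).
Only numpy, scipy, OpenCV 4.12 (cv2) and the standard library are available. Lean on these libraries where they do the work, as an engineer would, in place of code of your own. Each camera call takes 0.05 s, during which the arm holds its last target.

## Working session

There is one attempt and no reset: what is moved stays moved. The work goes in short steps, each a Python script; the robot and the scene stay as the last script left them, time stands still between calls to the robot, and variables do not carry over. Pictures are saved under pics/ and viewed, and the job is handed in when it is done.

```bash
ls; mkdir -p pics; python3 - <<'E'
from plant import robot
import cv2,numpy as np
s=robot.sense();print(s['t'],s['tcp_pos'],s['tcp_rot'],s['opening'],robot.nose_length)
for n in("scene","top"):
    f=robot.grab_frame(n)
    np.savez(f"{n}0.npz",**f)
    cv2.imwrite(f"pics/{n}0.png",cv2.resize(f['image'][:,:,::-1],(800,600),interpolation=cv2.INTER_CUBIC))
    print(n,f['fx'],f['fy'],f['cx'],f['cy'],f['R'],f['t'])
E
```

```text
pics
0.0 [ 0.19274066 -0.64631947  0.24123889] [ 3.14153725e+00  1.96750640e-03 -1.28095804e+00] 0.9980640742595429 0.011
scene 470.0574907653202 470.0574907653202 280.5482370548817 217.21256410258573 [[ 0.20146484  0.97949323 -0.00222213]
 [ 0.829385   -0.1717962  -0.53160756]
 [-0.52108776  0.10525723 -0.84698788]] [-0.20468103 -0.37500692  1.50294538]
top 404.9669713822891 404.9669713822891 277.76921986455284 215.17738711183205 [[ 0.02104456 -0.99977414 -0.00296677]
 [-0.99199647 -0.02051114 -0.12458852]
 [ 0.12449953  0.00556494 -0.99220406]] [0.07830163 0.49780975 1.0815763 ]
```

View pics/scene0.png

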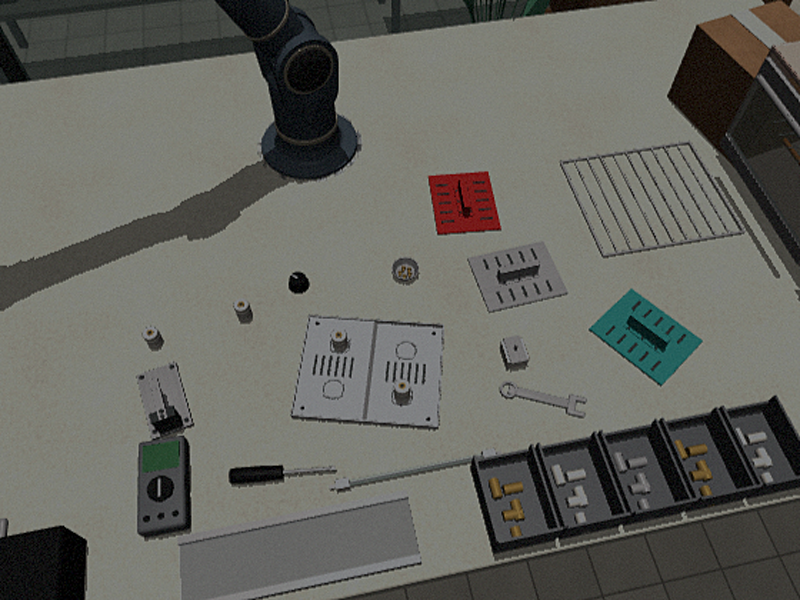

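View pics/top0.png

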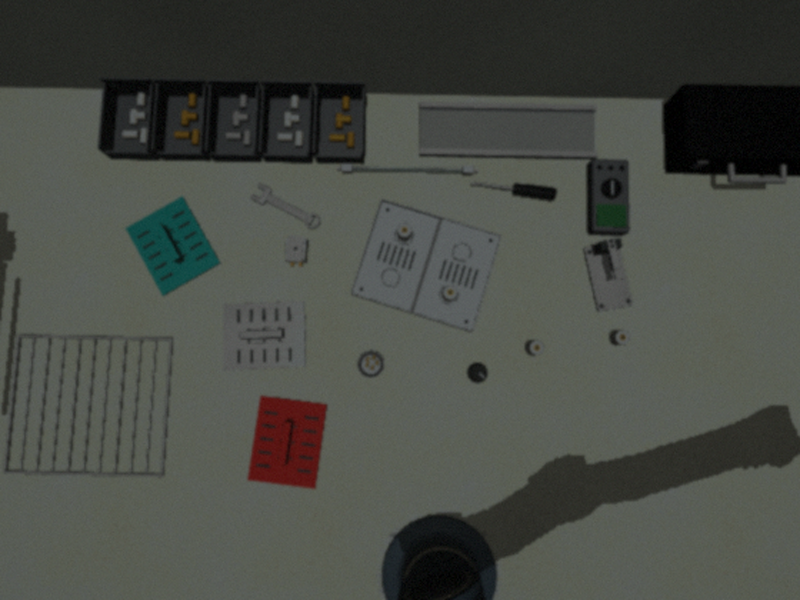

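The shield candidates are silver at scene (515,275) / top (264,336), red at top (288,441) and turquoise at top (173,245). I choose the silver one.

The loose insulators are at top (620,338) and (535,347). The ones at (404,232) and (450,293) are fixed in the pan. Next I'll take close crops.

```bash
cat > h.py <<'E'
import numpy as np,cv2
def load(n): return dict(np.load(n))
def px2w(f,u,v,z):  # pixel ray with plane z
    d=np.array([(u-f['cx'])/f['fx'],(v-f['cy'])/f['fy'],1.]);R=f['R'];c=-R.T@f['t'];d=R.T@d
    return c+d*(z-c[2])/d[2]
def w2px(f,X):
    X=f['R']@np.asarray(X,float)+f['t'];return X[0]/X[2]*f['fx']+f['cx'],X[1]/X[2]*f['fy']+f['cy']
def cloud(f):
    z=f['range_z'];v,u=np.indices(z.shape)
    P=np.stack([(u-f['cx'])/f['fx']*z,(v-f['cy'])/f['fy']*z,z],-1)
    W=(P-f['t'])@f['R'];W[z==0]=np.nan;return W
def crop(f,u0,v0,u1,v1,s,name,gain=1.5):
    im=f['image'][v0:v1,u0:u1,::-1];im=np.clip(im.astype(float)*gain,0,255).astype(np.uint8)
    im=cv2.resize(im,None,fx=s,fy=s,interpolation=cv2.INTER_CUBIC);cv2.imwrite('pics/'+name,im);print(im.shape)
E
python3 - <<'E'
from h import *
t=load('top0.npz');s=load('scene0.npz')
crop(t,360,100,460,260,5,'t_a.png',2)   # gauge+insulators  (orig px)
crop(t,240,130,360,240,6,'t_pan.png',1.7)
crop(t,150,200,230,270,8,'t_sh.png',1.8)
crop(s,90,200,190,310,5,'s_a.png',1.5)
W=cloud(t);
a=W[250:300,300:340];print(np.nanmedian(a[...,2]),np.nanstd(a[...,2]))
W=cloud(s);a=W[140:180,150:200];print(np.nanmedian(a[...,2]),np.nanstd(a[...,2]))
E
```

```text
(800, 500, 3)
(660, 720, 3)
(560, 640, 3)
(550, 500, 3)
-0.0006900299305039328 0.005835854694931193
-0.00014969688443918977 0.0022664586479019307
```

View pics/t_a.png

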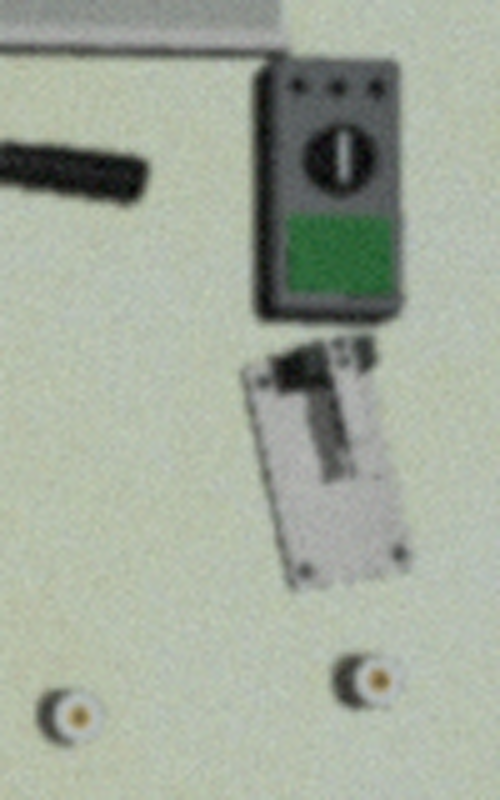

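View pics/t_pan.png

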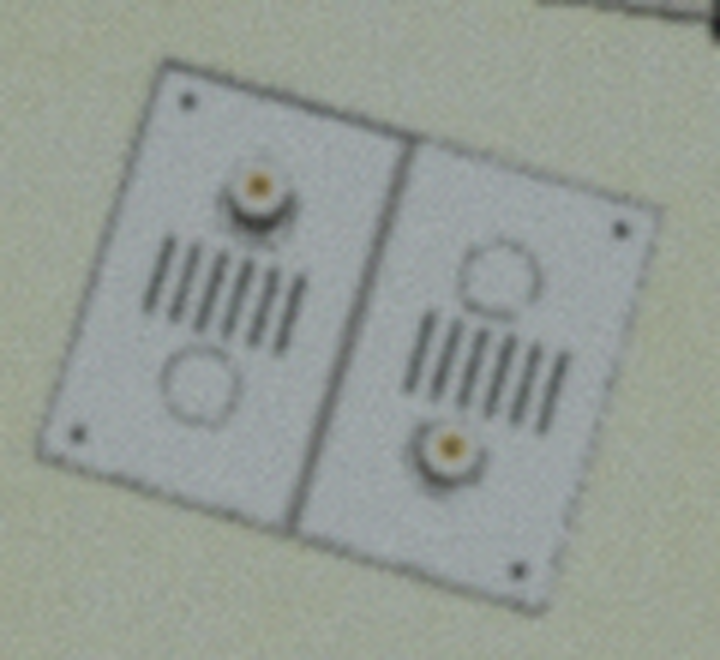

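View pics/t_sh.png

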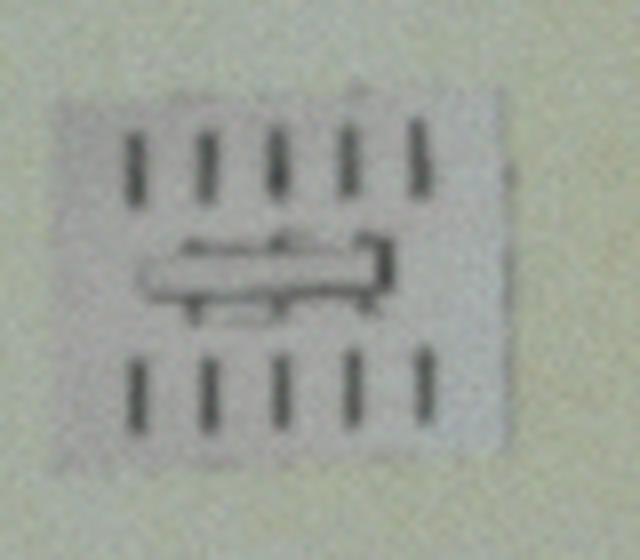

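View pics/s_a.png

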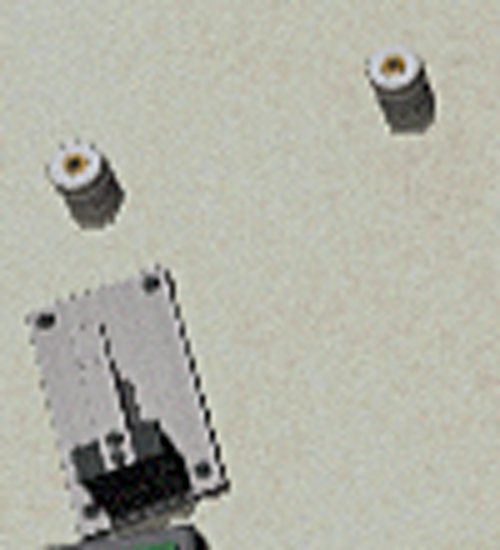

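```bash
python3 - <<'E'
from h import *
s=load('scene0.npz')
crop(s,195,210,320,310,6,'s_pan.png',1.3)
crop(s,320,160,405,225,8,'s_sh.png',1.3)
E
```

```text
(600, 750, 3)
(520, 680, 3)
```

View pics/s_pan.png

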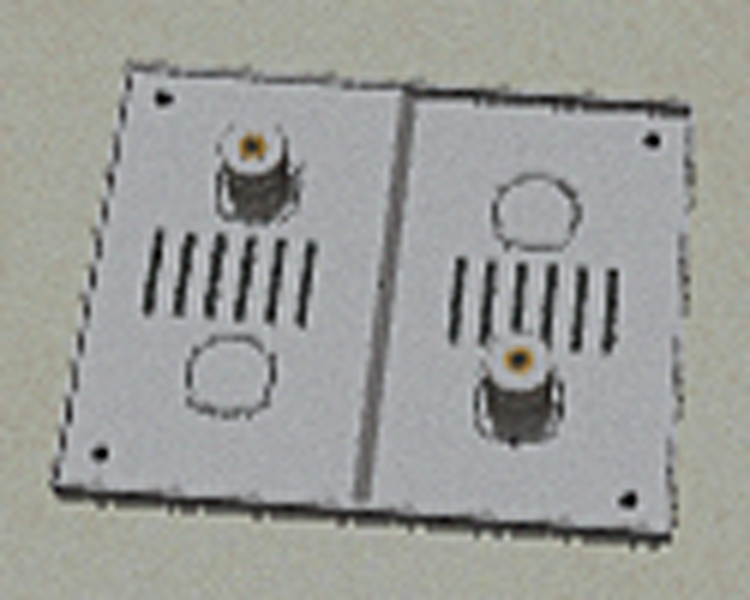

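View pics/s_sh.png

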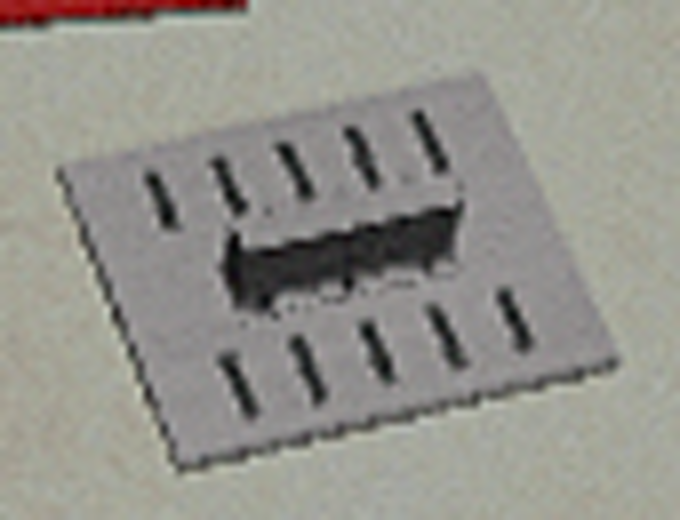

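```bash
cat > fit.py <<'E'
from h import *
from scipy.optimize import least_squares
t=load('top0.npz');s=load('scene0.npz')
def up(p,o,k): return np.array(p,float)/k+np.array(o)-0.5+0.5/k
def fit(name,obs,x0):
    # obs: list (frame, pix, (x,y,z) model)
    def res(p,w):
        c,sn=np.cos(p[2]),np.sin(p[2]);r=[]
        for f,q,m in w:
            X=[p[0]+c*m[0]-sn*m[1],p[1]+sn*m[0]+c*m[1],m[2]]
            r+=list(np.array(w2px(f,X))-q)
        return np.array(r)
    out=[]
    for lab,w in(('top',[o for o in obs if o[0] is t]),('scene',[o for o in obs if o[0] is s]),('both',obs)):
        r=least_squares(res,x0,args=(w,),loss='soft_l1')
        print(name,lab,np.round(r.x,4),np.degrees(r.x[2]).round(2),'rms px',np.sqrt(np.mean(res(r.x,w)**2)).round(2), np.abs(res(r.x,w)).max().round(2));out.append(r.x)
    return out[2]
O=(240,130);S=(195,210)
obs=[(t,up(p,O,6),m) for p,m in [((165,62),(.1,.125,.014)),((660,208),(.1,-.125,.014)),((545,612),(-.1,-.125,.014)),((38,457),(-.1,.125,.014)),((259,185),(.045,.06,.044)),((452,447),(-.045,-.06,.044)),((201,387),(-.045,.06,.0055)),((500,280),(.045,-.06,.0115))]]
obs+=[(s,up(p,S,6),m) for p,m in [((128,65),(-.1,-.125,.014)),((690,108),(-.1,.125,.014)),((670,530),(.1,.125,.014)),((58,487),(.1,-.125,.014)),((253,147),(-.045,-.06,.044)),((518,360),(.045,.06,.044)),((535,213),(-.045,.06,.0055)),((232,377),(.045,-.06,.0115))]]
pan=fit('pan',obs,[.65,-.05,0])
O=(150,200);S=(320,160)
obs=[(t,up(p,O,8),m+(.004,)) for p,m in [((58,97),(.065,.08)),((502,90),(.065,-.08)),((506,457),(-.065,-.08)),((55,470),(-.065,.08))]]
obs+=[(s,up(p,S,8),m+(.004,)) for p,m in [((60,168),(-.065,-.08)),((485,75),(-.065,.08)),((618,358),(.065,.08)),((180,465),(.065,-.08))]]
sh=fit('shield',obs,[.5,.3,0])
O=(360,100);S=(90,200)
obs=[(t,up(p,O,5),m+(.008,)) for p,m in [((290,590),(-.065,.035)),((410,565),(-.065,-.035)),((243,375),(.065,.035)),((305,570),(-.057,.027)),((400,553),(-.057,-.027)),((264,382),(.057,.027))]]
obs+=[(s,up(p,S,5),m+(.008,)) for p,m in [((28,318),(-.065,-.035)),((162,267),(-.065,.035)),((228,488),(.065,.035)),((43,320),(-.057,-.027)),((151,284),(-.057,.027)),((204,469),(.057,.027)),((90,511),(.057,-.027))]]
ga=fit('gauge',obs,[.6,-.4,0])
# insulators: triangulate brass
for n,pt,ps in(('right',(380,680),(75,163)),('left',(79,716),(394,66))):
    a=up(pt,O,5);b=up(ps,S,5)
    r=least_squares(lambda X:np.r_[np.array(w2px(t,X))-a,np.array(w2px(s,X))-b],[.5,-.4,.04]);print(n,r.x.round(4),'res',r.fun.round(2))
    for z in(.034,.040):print(z,px2w(t,*a,z).round(4),px2w(s,*b,z).round(4))
np.savez('poses.npz',pan=pan,sh=sh,ga=ga)
E
python3 fit.py
```

```text
pan top [ 0.5858  0.0331 -0.2773] -15.89 rms px 0.47 0.99
pan scene [ 0.59    0.0318 -0.2805] -16.07 rms px 0.38 0.86
pan both [ 0.5879  0.0324 -0.2794] -16.01 rms px 0.7 1.58
shield top [0.4404 0.3486 0.0454] 2.6 rms px 0.45 0.74
shield scene [0.4434 0.3475 0.0604] 3.46 rms px 0.4 0.69
shield both [0.4415 0.3481 0.0527] 3.02 rms px 0.59 1.13
gauge top [ 0.5711 -0.3261  0.2023] 11.59 rms px 0.8 1.73
gauge scene [ 0.5733 -0.3291  0.2045] 11.71 rms px 0.67 1.27
gauge both [ 0.5723 -0.3281  0.2036] 11.66 rms px 0.9 2.12
right [ 0.4487 -0.343   0.033 ] res [0.3  0.02 0.28 0.03]
0.034 [ 0.4486 -0.3418  0.034 ] [ 0.4491 -0.3434  0.034 ]
0.04 [ 0.4481 -0.3395  0.04  ] [ 0.4531 -0.3416  0.04  ]
left [ 0.4254 -0.1778  0.0373] res [0.19 0.02 0.19 0.01]
0.034 [ 0.4256 -0.178   0.034 ] [ 0.4229 -0.1788  0.034 ]
0.04 [ 0.4252 -0.1766  0.04  ] [ 0.4271 -0.1779  0.04  ]
```

```bash
python3 - <<'E'
from plant import robot
import numpy as np
P=np.load('poses.npz')
def T(p,x,y): c,s=np.cos(p[2]),np.sin(p[2]);return [p[0]+c*x-s*y,p[1]+s*x+c*y]
pts={'R':[.4489,-.3425],'L':[.4255,-.178],'entry':T(P['ga'],-.044,0),'in':T(P['ga'],.012,0),'low':T(P['pan'],-.045,.06),'high':T(P['pan'],.045,-.06)}
for n,p in pts.items():
  for z in(.016,.12):
    for y in(-1.367,1.774):
      q=robot.inverse_kinematics(p+[z],[np.pi,0,y]);print(n,np.round(p,4),z,y,None if q is None else np.round(q,2))
for n,p,ys in(('sh',list(P['sh'][:2]),(.053,.053-np.pi)),('rest',list(P['pan'][:2]),(-.279,-.279-np.pi,-.279+np.pi))):
  for y in ys:
    for z in(.016,.15):
      q=robot.inverse_kinematics(p+[z],[np.pi,0,y]);print(n,np.round(p,4),z,y,None if q is None else np.round(q,2))
print(robot.sense()['t'])
E
```

```text
R [ 0.4489 -0.3425] 0.016 -1.367 [ 0.68  0.59 -0.13  1.97  0.13  0.59 -0.9 ]
R [ 0.4489 -0.3425] 0.016 1.774 [ 1.07  0.69 -0.67  1.94  0.63  0.73  1.8 ]
R [ 0.4489 -0.3425] 0.12 -1.367 [ 0.7   0.43 -0.16  1.91  0.09  0.8  -0.87]
R [ 0.4489 -0.3425] 0.12 1.774 [ 1.14  0.54 -0.75  1.89  0.47  0.9   1.93]
L [ 0.4255 -0.178 ] 0.016 -1.367 [ 0.48  0.49 -0.22  2.2   0.22  0.48 -1.28]
L [ 0.4255 -0.178 ] 0.016 1.774 [ 0.84  0.57 -0.67  2.18  0.65  0.59  1.47]
L [ 0.4255 -0.178 ] 0.12 -1.367 [ 0.58  0.3  -0.32  2.13  0.14  0.72 -1.21]
L [ 0.4255 -0.178 ] 0.12 1.774 [ 0.97  0.4  -0.81  2.11  0.41  0.79  1.69]
entry [ 0.5292 -0.337 ] 0.016 -1.367 [ 0.59  0.66 -0.13  1.81  0.13  0.68 -0.98]
entry [ 0.5292 -0.337 ] 0.016 1.774 [ 0.97  0.76 -0.67  1.79  0.63  0.81  1.75]
entry [ 0.5292 -0.337 ] 0.12 -1.367 [ 0.61  0.52 -0.16  1.76  0.1   0.87 -0.95]
entry [ 0.5292 -0.337 ] 0.12 1.774 [ 1.02  0.64 -0.75  1.74  0.51  0.97  1.85]
in [ 0.5841 -0.3257] 0.016 -1.367 [ 0.54  0.71 -0.14  1.71  0.13  0.73 -1.03]
in [ 0.5841 -0.3257] 0.016 1.774 [ 0.89  0.81 -0.67  1.69  0.63  0.87  1.72]
in [ 0.5841 -0.32
[... 894 characters left out ...]
.   -1.18]
sh [0.4415 0.3481] 0.016 -3.088592653589793 [ 0.06  0.97 -1.19  1.93  1.07  1.06  1.57]
sh [0.4415 0.3481] 0.15 -3.088592653589793 [ 0.08  0.69 -1.18  1.86  0.72  1.1   1.82]
rest [0.5879 0.0324] 0.016 -0.279 [ 0.24  0.67 -0.5   1.89  0.48  0.7  -0.82]
rest [0.5879 0.0324] 0.15 -0.279 [ 0.37  0.51 -0.67  1.81  0.38  0.95 -0.74]
rest [0.5879 0.0324] 0.016 -3.420592653589793 [ 0.65  1.   -1.19  1.87  1.07  1.09  1.88]
rest [0.5879 0.0324] 0.15 -3.420592653589793 [ 0.67  0.74 -1.18  1.79  0.75  1.14  2.1 ]
rest [0.5879 0.0324] 0.016 2.862592653589793 [ 0.65  1.   -1.19  1.87  1.07  1.09  1.88]
rest [0.5879 0.0324] 0.15 2.862592653589793 [ 0.67  0.74 -1.18  1.79  0.75  1.14  2.1 ]
0.1
```

```bash
cat >> h.py <<'E'
def T(p,x,y):
    c,s=np.cos(p[2]),np.sin(p[2]);return [p[0]+c*x-s*y,p[1]+s*x+c*y]
def st(robot,l=''):
    s=robot.sense();print(l,'t %.2f'%s['t'],s['tcp_pos'].round(4),'F',s['wrist_force'].round(2),'op %.3f'%s['opening'])
YI=-1.367
E
python3 - <<'E'
from plant import robot
from h import *
D=[np.pi,0,YI]
robot.goto([.4489,-.3425,.09],D);st(robot,'hover')
robot.move_straight([.4489,-.3425,.017],vel=.12);st(robot,'down')
robot.grip(0.0,25);st(robot,'grip')
f=robot.grab_frame('scene');np.savez('scene1.npz',**f);crop(f,80,180,200,300,5,'s1.png',1.3)
E
```

```text
hover t 1.67 [ 0.4486 -0.3441  0.0904] F [ 0.25 -1.03  0.46] op 1.004
down t 2.42 [ 0.4493 -0.343   0.0174] F [ 0.43 -0.7   0.86] op 1.000
grip t 2.98 [ 0.4491 -0.3426  0.0174] F [-0.58  1.3   4.36] op 0.317
(600, 600, 3)
```

View pics/s1.png

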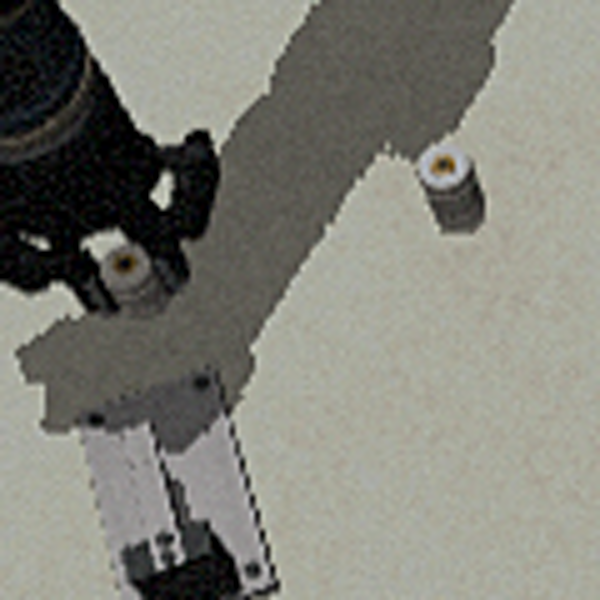

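```bash
python3 - <<'E'
from plant import robot
from h import *
P=np.load('poses.npz');ga=P['ga']
e=T(ga,-.044,0)
robot.move_straight([.4489,-.3425,.06],vel=.15);st(robot,'lift')
robot.move_straight(e+[.05],vel=.12);st(robot,'over')
print(robot.move_straight(e+[.030],vel=.08))
print(robot.move_straight(e+[.0235],vel=.02,contact_N=2.5));st(robot,'set')
np.savez('scene2.npz',**(f:=robot.grab_frame('scene')));crop(f,80,200,200,310,6,'s2.png',1.4)
np.savez('top2.npz',**(f:=robot.grab_frame('top')));crop(f,380,150,460,250,6,'t2.png',2)
E
```

```text
lift t 3.47 [ 0.4488 -0.3425  0.0599] F [ 0.1   0.24 -0.88] op 0.314
over t 4.29 [ 0.5282 -0.3371  0.0495] F [-0.45  0.03 -1.73] op 0.317
False
True
set t 5.01 [ 0.5297 -0.3372  0.0255] F [-0.09  0.29  5.36] op 0.317
(660, 720, 3)
(600, 480, 3)
```

View pics/s2.png

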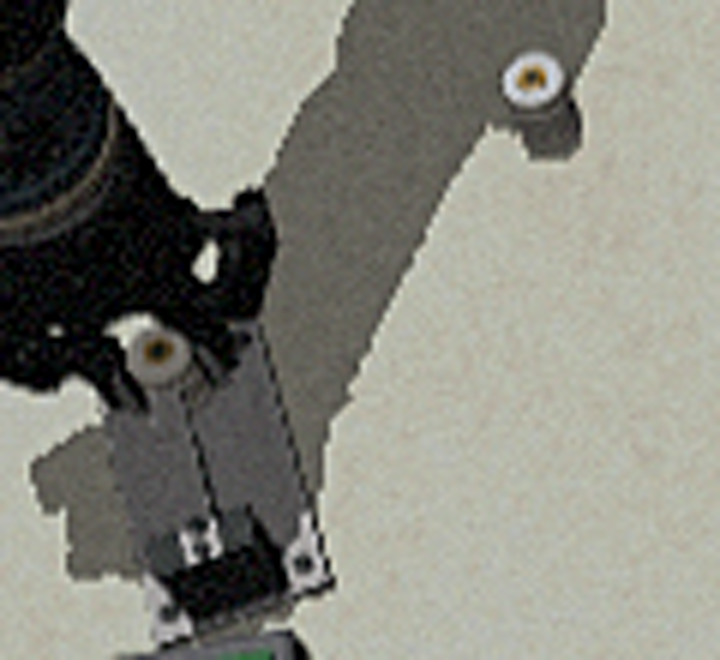

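View pics/t2.png

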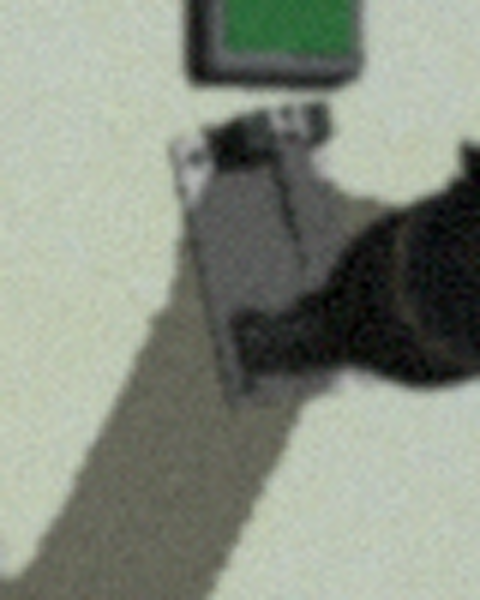

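```bash
python3 - <<'E'
from plant import robot
from h import *
P=np.load('poses.npz');ga=P['ga']
robot.move_straight(T(ga,-.044,0)+[.0257],vel=.02);st(robot,'a')
r=robot.move_straight(T(ga,.012,0)+[.0257],vel=.03,contact_N=5);print(r);st(robot,'slid')
s=robot.sense();c,sn=np.cos(ga[2]),np.sin(ga[2]);d=s['tcp_pos'][:2]-ga[:2];print('gauge xy',c*d[0]+sn*d[1],-sn*d[0]+c*d[1])
np.savez('scene3.npz',**(f:=robot.grab_frame('scene')));crop(f,80,200,200,310,6,'s3.png',1.4)
E
```

```text
a t 5.36 [ 0.5291 -0.3369  0.0255] F [-0.43 -0.58  2.19] op 0.318
False
slid t 7.38 [ 0.5839 -0.3258  0.0257] F [ 0.33  0.25 -1.53] op 0.318
gauge xy 0.011812104181891974 -7.301164385116032e-05
(660, 720, 3)
```

View pics/s3.png

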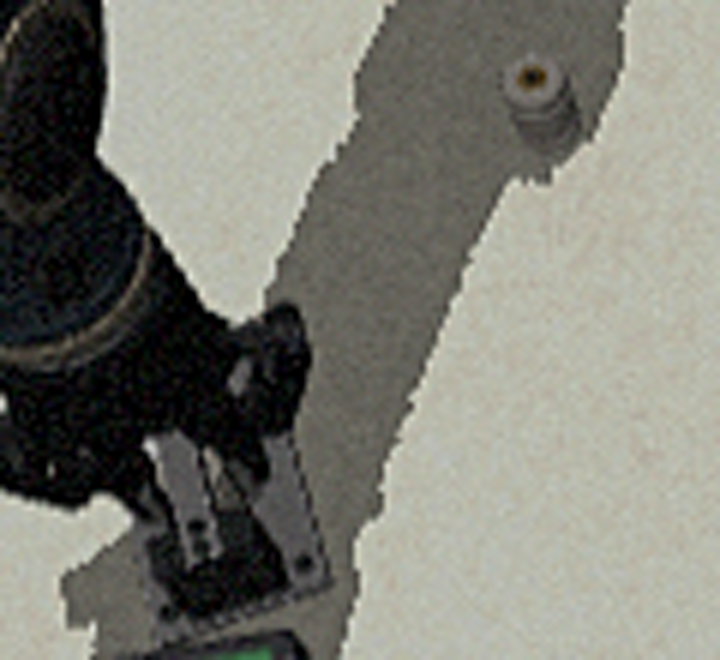

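```bash
python3 - <<'E'
from plant import robot
from h import *
P=np.load('poses.npz');ga=P['ga'];h=T(P['pan'],.045,-.06);D=[np.pi,0,YI]
robot.move_straight(T(ga,-.048,0)+[.0262],vel=.06);st(robot,'back')
robot.move_straight(T(ga,-.048,0)+[.085],vel=.15)
robot.goto(h+[.085],D);st(robot,'over')
robot.move_straight(h+[.034],vel=.10);st(robot,'near')
np.savez('scene4.npz',**(f:=robot.grab_frame('scene')));crop(f,190,210,310,310,6,'s4.png',1.3)
np.savez('top4.npz',**(f:=robot.grab_frame('top')));crop(f,280,140,360,220,7,'t4.png',2)
E
```

```text
back t 8.57 [ 0.5259 -0.3375  0.0263] F [-0.34  1.4   0.08] op 0.319
over t 10.31 [ 0.6143 -0.0401  0.0846] F [-0.95 -0.8  -0.38] op 0.318
near t 10.97 [ 0.6149 -0.0379  0.0341] F [-0.43 -0.17  0.11] op 0.318
(600, 720, 3)
(560, 560, 3)
```

View pics/s4.png

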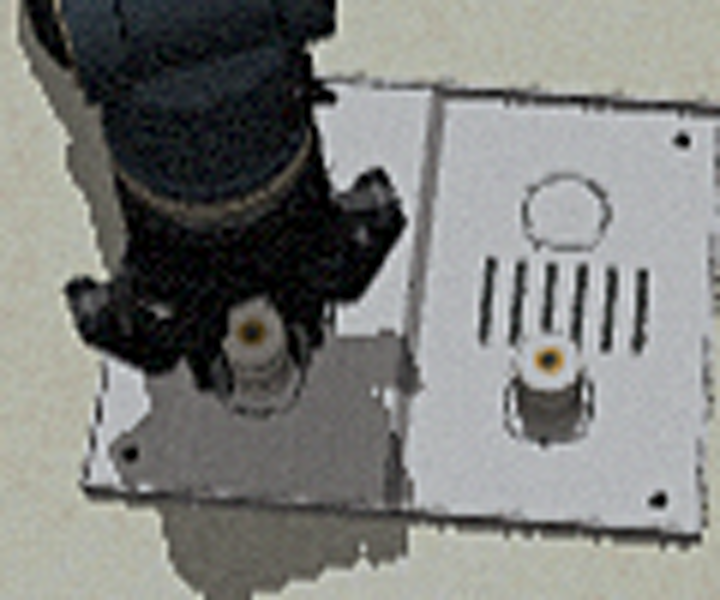

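View pics/t4.png

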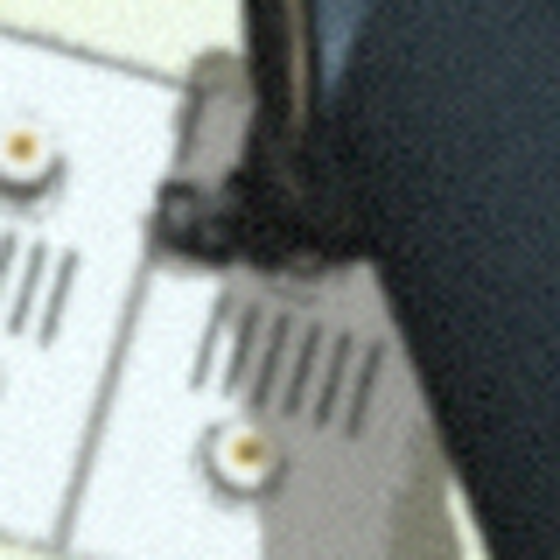

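```bash
python3 - <<'E'
from h import *
s=load('scene4.npz')
up=lambda p,o,k: np.array(p,float)/k+np.array(o)-0.5+0.5/k
X=px2w(s,*up((252,332),(190,210),6),.0504);print(X, T([.59,.0318,-.2805],.045,-.06))
# reference: fixed brass low side (45,60), z .044, and short pan short fixed from scene0
print(px2w(s,*up((549,360),(190,210),6),.044),T([.59,.0318,-.2805],.045,.06))
print('ring px expected',w2px(s,[*T([.59,.0318,-.2805],.045,-.06),.0115]))
E
```

```text
[ 0.61547215 -0.0382719   0.0504    ] [np.float64(0.6166311028130869), np.float64(-0.03831265479896477)]
[0.64884567 0.0769296  0.044     ] [np.float64(0.6498514398193418), np.float64(0.07699740204427351)]
ring px expected (np.float64(233.05194748613903), np.float64(272.30882461720756))
```

```bash
python3 - <<'E'
from plant import robot
from h import *
P=np.load('poses.npz');h=T(P['pan'],.045,-.06)
print(robot.move_straight(h+[.0252],vel=.02,contact_N=2.5));st(robot,'set')
robot.grip(0.6);st(robot,'open')
robot.move_straight(h+[.10],vel=.15);st(robot,'up')
robot.goto([.4255,-.178,.09],[np.pi,0,YI]);st(robot,'overL')
np.savez('scene5.npz',**(f:=robot.grab_frame('scene')));crop(f,190,210,310,310,6,'s5.png',1.3)
np.savez('top5.npz',**(f:=robot.grab_frame('top')));crop(f,280,140,360,220,7,'t5.png',1.8)
E
```

```text
True
set t 11.46 [ 0.6149 -0.0377  0.0275] F [0.15 0.36 5.18] op 0.321
open t 11.82 [ 0.6141 -0.0377  0.0265] F [ 0.09 -0.23 -1.05] op 0.599
up t 12.46 [ 0.6141 -0.0377  0.0995] F [ 0.16  0.22 -0.89] op 0.599
overL t 13.39 [ 0.4273 -0.1773  0.0901] F [ 0.04 -0.   -0.44] op 0.605
(600, 720, 3)
(560, 560, 3)
```

View pics/s5.png

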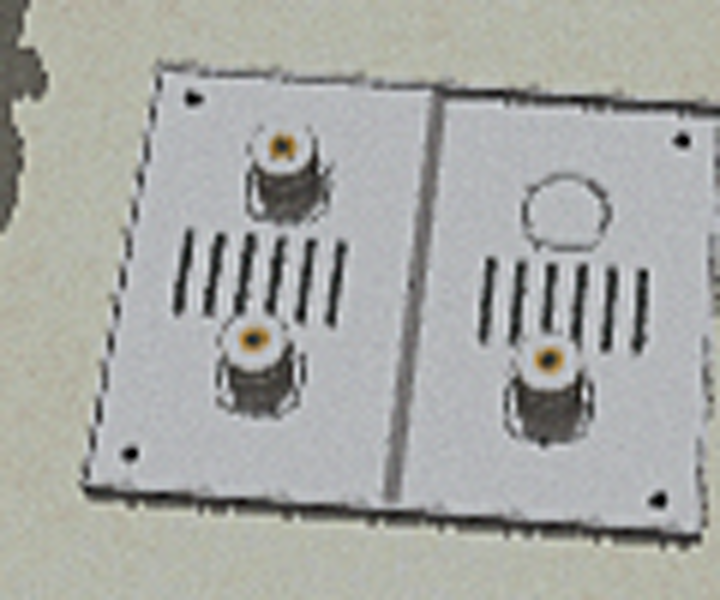

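View pics/t5.png

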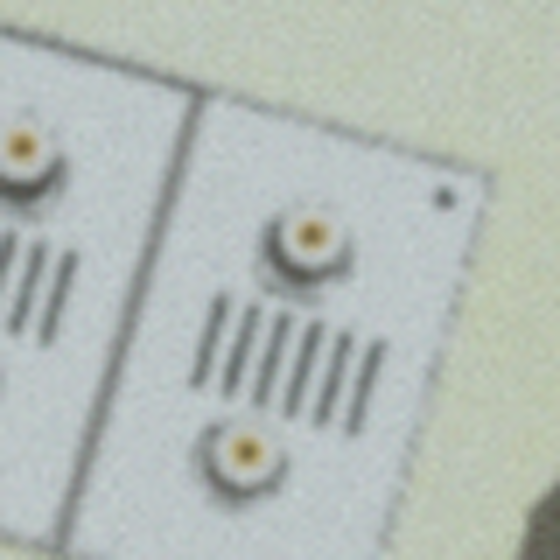

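```bash
python3 - <<'E'
from plant import robot
from h import *
P=np.load('poses.npz');l=T(P['pan'],-.045,.06);D=[np.pi,0,YI];a=[.4261,-.1773]
robot.move_straight(a+[.0174],vel=.10);st(robot,'down')
robot.grip(0.0,25);st(robot,'grip')
robot.move_straight(a+[.085],vel=.15)
robot.goto(l+[.085],D)
robot.move_straight(l+[.030],vel=.10);robot.sleep(.2);st(robot,'near')
np.savez('scene6.npz',**(f:=robot.grab_frame('scene')));crop(f,190,200,310,300,6,'s6.png',1.3)
E
```

```text
down t 14.37 [ 0.4266 -0.1773  0.0177] F [-0.3  -0.37  0.99] op 0.596
grip t 14.69 [ 0.4266 -0.1775  0.0181] F [-0.42 -0.33  5.96] op 0.319
near t 17.38 [0.5618 0.1026 0.0307] F [-0.3   0.62 -0.91] op 0.319
(600, 720, 3)
```

View pics/s6.png

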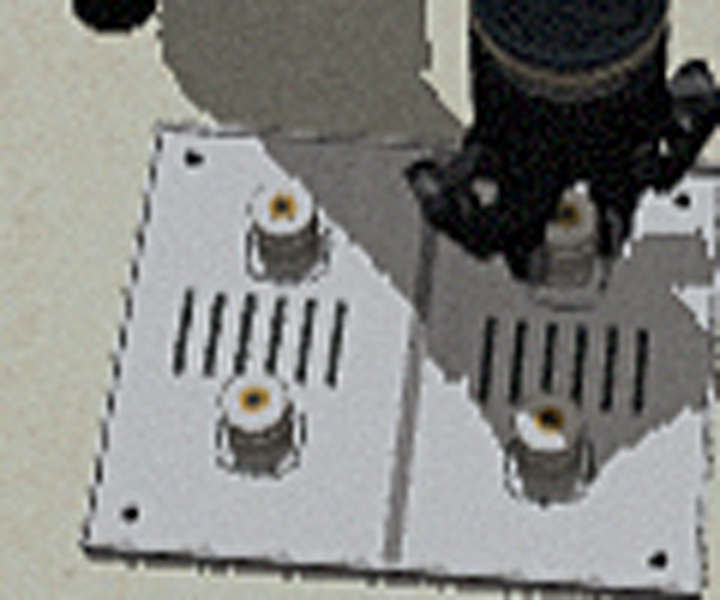

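```bash
python3 - <<'E'
from h import *
s=load('scene6.npz')
up=lambda p,o,k: np.array(p,float)/k+np.array(o)-0.5+0.5/k
pn=[.59,.0318,-.2805]
for p,z,m in(((568,214),.0527,(-.045,.06)),((549,418),.044,(.045,.06)),((282,206),.044,(-.045,-.06)),((254,399),.044,(.045,-.06))):
    print((px2w(s,*up(p,(190,200),6),z)[:2]-T(pn,*m)).round(4))
E
```

```text
[-0.0017  0.0011]
[-0.0019  0.0001]
[-0.0016  0.0002]
[-0.0011  0.0003]
```

```bash
python3 - <<'E'
from plant import robot
from h import *
P=np.load('poses.npz');l=T(P['pan'],-.045,.06);sh=P['sh']
print(robot.move_straight(l+[.0195],vel=.02,contact_N=2.5));st(robot,'set')
robot.grip(0.6);st(robot,'open')
robot.move_straight(l+[.11],vel=.15);st(robot,'up')
robot.goto([sh[0],sh[1],.11],[np.pi,0,sh[2]]);robot.sleep(.2);st(robot,'overSh')
np.savez('scene7.npz',**(f:=robot.grab_frame('scene')));crop(f,190,160,410,310,3.6,'s7.png',1.3)
np.savez('top7.npz',**(f:=robot.grab_frame('top')));crop(f,240,130,360,240,6,'t7.png',1.7)
E
```

```text
True
set t 17.86 [0.5613 0.1025 0.0222] F [-0.11  0.61  4.02] op 0.318
open t 18.22 [0.5605 0.1022 0.0214] F [-0.26 -0.3  -0.76] op 0.601
up t 18.96 [0.5606 0.1023 0.1094] F [-0.44  0.12  0.09] op 0.601
overSh t 20.22 [0.4426 0.3467 0.1098] F [-0.73  1.04  0.35] op 0.602
(540, 792, 3)
(660, 720, 3)
```

View pics/s7.png

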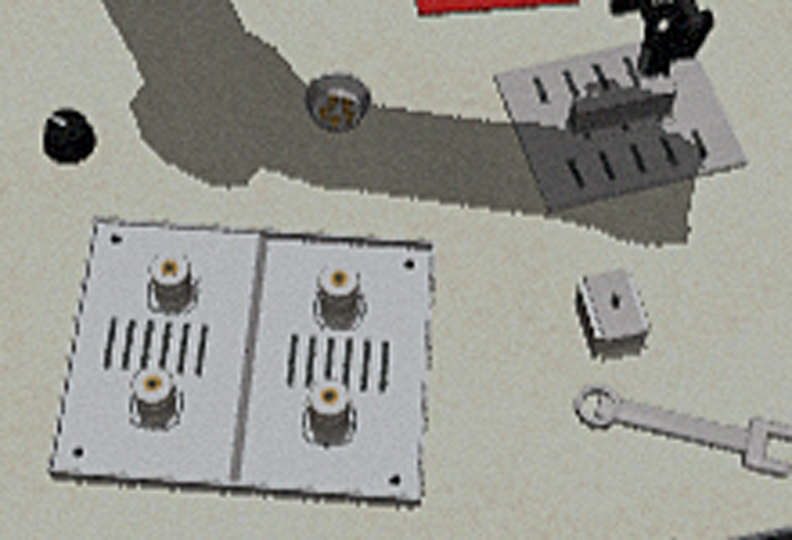

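View pics/t7.png

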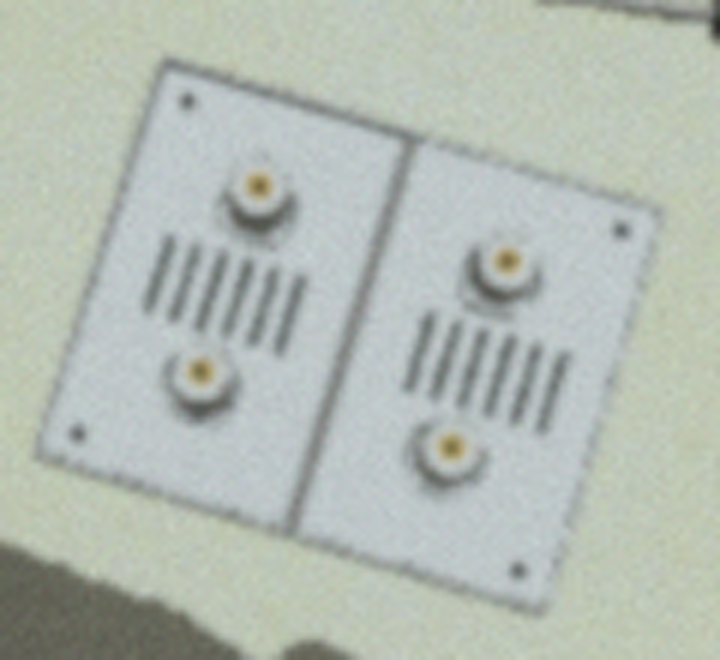

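All four insulators stand upright in their rings, at top crop (259,185), (201,372), (507,261) and (452,447). Next is the silver shield.

```bash
python3 - <<'E'
from plant import robot
from h import *
P=np.load('poses.npz');sh=P['sh'];pan=P['pan']
robot.move_straight([sh[0],sh[1],.05],vel=.12)
print(robot.move_straight([sh[0],sh[1],.0195],vel=.06,contact_N=8));st(robot,'down')
robot.grip(0.0,60);st(robot,'grip')
np.savez('scene8.npz',**(f:=robot.grab_frame('scene')));crop(f,320,140,410,225,7,'s8.png',1.3)
robot.move_straight([sh[0],sh[1],.05],vel=.08);robot.sleep(.1);st(robot,'lift');print(robot.sense()['torque'])
np.savez('scene9.npz',**(f:=robot.grab_frame('scene')));crop(f,320,140,410,225,7,'s9.png',1.3)
E
```

```text
False
down t 21.62 [0.4414 0.3483 0.0194] F [ 0.22 -0.91  0.76] op 0.599
grip t 22.05 [0.4417 0.3484 0.02  ] F [0.36 0.93 3.51] op 0.153
(595, 630, 3)
lift t 22.73 [0.4413 0.3477 0.0497] F [-0.02 -0.71 -4.91] op 0.149
[ 0.00107582  0.02668962 -0.00418799]
(595, 630, 3)
```

View pics/s8.png

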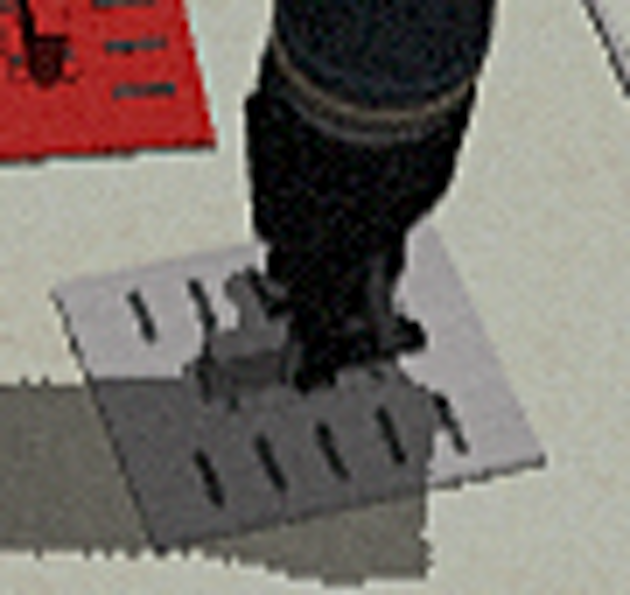

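View pics/s9.png

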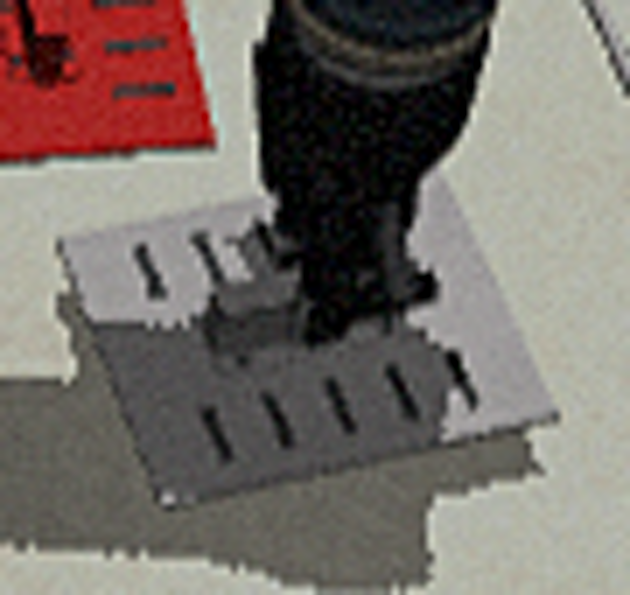

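```bash
python3 - <<'E'
from plant import robot
from h import *
P=np.load('poses.npz');sh=P['sh'];pan=P['pan']
robot.move_straight([sh[0],sh[1],.125],vel=.15)
robot.goto([pan[0],pan[1],.125],[np.pi,0,pan[2]]);robot.sleep(.2)
robot.move_straight([pan[0],pan[1],.074],vel=.08);robot.sleep(.3);st(robot,'near');print(robot.sense()['tcp_rot'])
np.savez('scene10.npz',**(f:=robot.grab_frame('scene')));crop(f,190,190,325,310,5.5,'s10.png',1.3)
np.savez('top10.npz',**(f:=robot.grab_frame('top')));crop(f,240,130,360,240,6,'t10.png',1.7)
E
```

```text
near t 26.02 [0.5882 0.0324 0.0745] F [-0.09 -0.31 -3.7 ] op 0.152
[-3.14139304e+00 -8.49190207e-04 -2.79458882e-01]
(660, 742, 3)
(660, 720, 3)
```

View pics/s10.png

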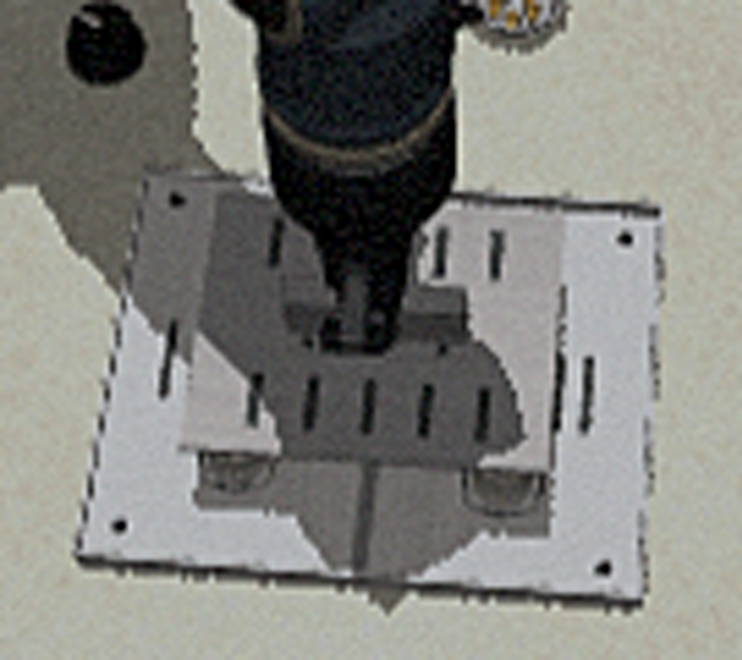

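View pics/t10.png

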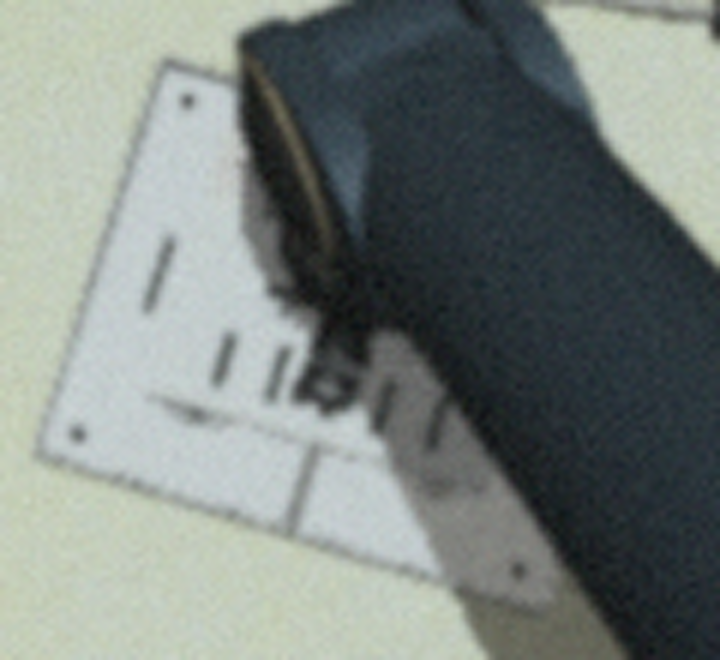

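```bash
python3 - <<'E'
from h import *
from scipy.optimize import least_squares
s=load('scene10.npz')
up=lambda p,o,k: np.array(p,float)/k+np.array(o)-0.5+0.5/k
L=[((180,448),(.065,-.08)),((548,470),(.065,.08)),((565,215),(-.065,.08)),((215,192),(-.065,-.08))]
pn=[.59,.0318,-.2805]
q=[(up(p,(190,190),5.5),m) for p,m in L]
r=least_squares(lambda p:np.concatenate([np.array(w2px(s,[*T(p,*m),.0585]))-u for u,m in q]),pn,loss='soft_l1')
print(r.x,np.degrees(r.x[2]),r.fun.round(2)); d=r.x[:2]-pn[:2];c,sn=np.cos(pn[2]),np.sin(pn[2]);print('pan frame',c*d[0]+sn*d[1],-sn*d[0]+c*d[1])
E
```

```text
[ 0.59017818  0.03175048 -0.27087416] -15.519946221782929 [-0.24  0.14  0.03  0.25 -0.06 -0.52  0.29  0.03]
pan frame 0.0001849237824625973 1.740763463882602e-06
```

```bash
python3 - <<'E'
from plant import robot
from h import *
P=np.load('poses.npz');pan=P['pan']
print(robot.move_straight([pan[0],pan[1],.0615],vel=.015,contact_N=3));st(robot,'set');print(robot.sense()['torque'])
E
```

```text
True
set t 26.77 [0.5878 0.0324 0.064 ] F [-0.09  0.27  6.69] op 0.155
[-0.00330677  0.03762085 -0.03615714]
```

Contact came at exactly the expected height, TCP z 0.064. I'll release, rise and inspect.

```bash
python3 - <<'E'
from plant import robot
from h import *
P=np.load('poses.npz');pan=P['pan']
robot.grip(0.5);st(robot,'open')
robot.move_straight([pan[0],pan[1],.15],vel=.12);st(robot,'up')
robot.goto([.25,-.55,.25],[np.pi,0,YI]);robot.sleep(.3);st(robot,'away')
np.savez('scene11.npz',**(f:=robot.grab_frame('scene')));crop(f,190,190,325,310,5.5,'s11.png',1.3)
cv2.imwrite('pics/s11full.png',cv2.resize(f['image'][:,:,::-1],(800,600)))
np.savez('top11.npz',**(f:=robot.grab_frame('top')));crop(f,240,130,360,240,6,'t11.png',1.7)
W=cloud(f);W2=cloud(load('scene11.npz'))
for n,w in(('top',W),('scene',W2)):
    c,s=np.cos(pan[2]),np.sin(pan[2]);d=w[...,:2]-pan[:2];x=c*d[...,0]+s*d[...,1];y=-s*d[...,0]+c*d[...,1]
    for sx in(-1,1):
        for sy in(-1,1):
            m=(abs(x-sx*.055)<.008)&(abs(y-sy*.06)<.018);print(n,sx,sy,m.sum(),np.nanmedian(w[m][:,2]).round(4))
E
```

```text
open t 27.17 [0.5861 0.0319 0.0623] F [-0.43 -0.01  0.38] op 0.500
up t 28.04 [0.5873 0.0322 0.1493] F [-0.15  0.31  0.14] op 0.502
away t 30.76 [ 0.2504 -0.5498  0.2499] F [-0.12  0.2  -0.17] op 0.500
(660, 742, 3)
(660, 720, 3)
top -1 -1 87 0.0473
top -1 1 81 0.0462
top 1 -1 71 0.0466
top 1 1 71 0.0467
scene -1 -1 69 0.0481
scene -1 1 75 0.0478
scene 1 -1 144 0.0464
scene 1 1 170 0.045
```

View pics/s11.png

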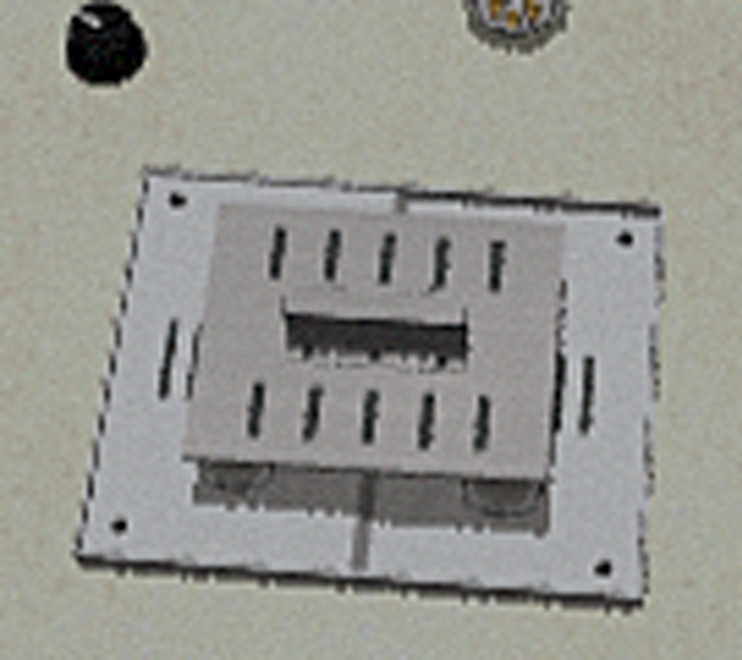

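View pics/t11.png

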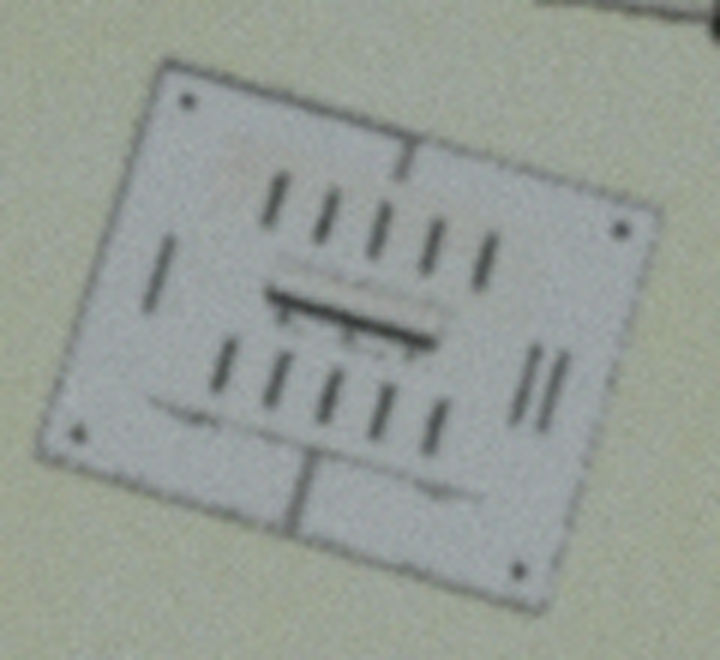

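View pics/s11full.png

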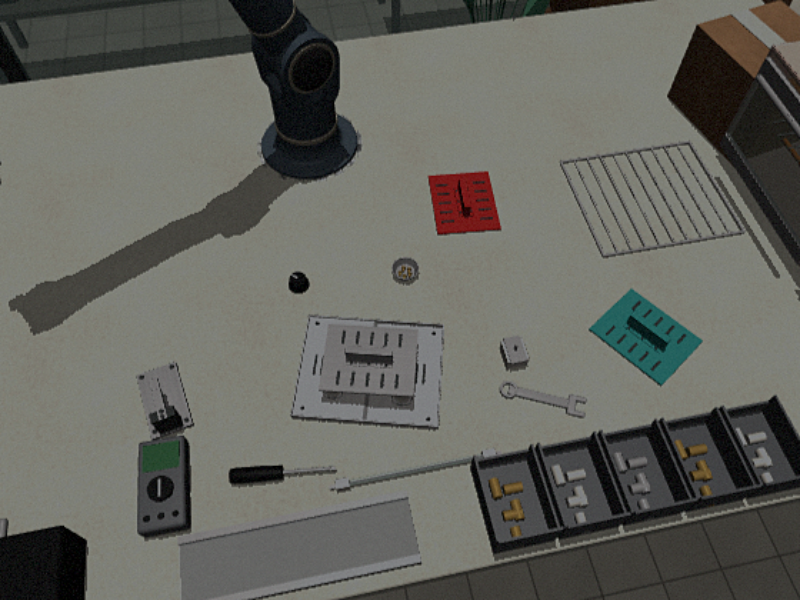

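```bash
python3 - <<'E'
from h import *
from scipy.optimize import least_squares
s=load('scene11.npz')
up=lambda p,o,k: np.array(p,float)/k+np.array(o)-0.5+0.5/k
L=[((183,458),(.065,-.08)),((546,478),(.065,.08)),((565,225),(-.065,.08)),((217,205),(-.065,-.08))]
pn=[.59,.0318,-.2805]
q=[(up(p,(190,190),5.5),m) for p,m in L]
r=least_squares(lambda p:np.concatenate([np.array(w2px(s,[*T(p,*m),.048]))-u for u,m in q]),pn,loss='soft_l1')
d=r.x[:2]-pn[:2];c,sn=np.cos(pn[2]),np.sin(pn[2]);print('pan frame',c*d[0]+sn*d[1],-sn*d[0]+c*d[1],np.degrees(r.x[2]-pn[2]),r.fun.round(2))
from plant import robot
robot.close_job()
E
```

```text
pan frame -0.00020485155215810026 -0.0001591341057031613 0.6904479373908938 [-0.3   0.15  0.34  0.45 -0.25 -0.42  0.21 -0.26]
the job is handed in; nothing more can be done
```

The job is done and handed in at about 31 s of the 67 s allowed.

- **Gauge test:** I stood the insulator nearer the gauge on the anvil and slid it in at 3 cm/s. It passed the step with no contact, so it is the short one. I did not gauge the other; it is the long one by elimination.
- **Insulators:** The short one is in the raised seat and the long one in the deep seat. Both touched down at the expected floor heights. The pictures show both upright inside their lugs.
- **Shield:** I laid the silver shield on all four insulators, and it made contact at the expected height.

**Last checks:**
- **Position:** In the scene camera the shield is within about 0.3 mm of centre and 0.7° of square. The angle error is close to what I can read from the pictures.
- **Level:** The top camera reads 46–47 mm at the four corners, and the scene camera 45–48 mm. They differ by 1–3 mm, within camera noise, against the 48 mm expected.
- **Other objects:** Everything else lies where it was in the first picture.
- **Disagreement:** The two cameras differed by 2–4 mm on object positions, so I worked from their average.

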